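# Grade two chilling balls on the sizing ramp

## Task

Pick up the scoop with the black grip that holds the two metal coffee-chilling balls and tip the balls out onto the upper end of the wooden sizing ramp, so that they roll down and the small ball drops into the upper, narrow hole and the large ball into the lower, wide hole. Then set the empty scoop down upright on the table and let go of it. Handle only the scoop, never the balls themselves.

Things in the scene. Friction and masses are not known exactly. Their poses are not given: they have to be found in the camera images.
- scoop: Loose open aluminium scoop, black upright grip, 0.12 kg, holding both balls (the orange-gripped one is empty). Origin: centre of its underside; z up, x from spout to grip. Tray 84 (x) x 50 x 45 mm high, 44 wide inside, open at the spout (x=-42). Its floor climbs 14 deg to the spout edge, 5 to 25 mm up, so balls stay in if carried level, smoothly; spout tipped down 35 to 45 deg, they roll out.
- scoop_grip (a point): Point on the scoop's black grip where to hold it: 60 mm along x from the scoop's origin and 80 mm above its underside; axes as the scoop's. The grip is an upright block 14 mm thick along x, 34 mm wide along y, reaching from 20 to 105 mm above the underside. Pinch it from above with the fingers closing along the scoop's x: the fingertips then clear the tray and the balls.
- ramp: Fixed wooden sizing ramp, 222 mm long, 112 wide. Origin: centre of its base on the table; z up, x to its upper end. The face slopes 10 deg, 80 mm high at x=0. Board with funnel cheeks 25 mm high, x=20 to 110. Upper hole x=-41 to 19, 30 wide, 42 deep: the small ball drops in, the large one rides over it. Lower hole x=-107 to -47, 44 wide, 42 deep, with an end stop: the large ball drops in.
- ramp_mouth (a point): Point on the ramp's upper board where the balls should land: at x = 70 mm, y = 0 of the ramp, 92 mm above the table; axes as the ramp's. The cheeks are about 70 mm apart here and 100 at the head, which has a sill 8 mm high at x = 111 mm. Tip with the spout edge 25 to 40 mm above this point, the spout facing down the ramp (its -x).
- small_ball: Copper-coloured ball, 25 mm diameter, 25 g, loose; origin at its centre. At the start in the scoop in front of the large ball.
- large_ball: Dark steel ball, 38 mm diameter, 60 g, loose; origin at its centre. At the start at the back of the scoop.
Mind the look-alikes: they are no part of the job. Of the things like the small_ball, leave any that is green; of the rest the smaller one is meant.

How it is judged:
By the outcome, as a careful person would: the job done as asked, in the order asked, and still so for the second after the job is handed in, with the robot touching nothing.
It also fails if it takes over 59 s, if anything falls off the work surface, if the arm or the gripper's body presses on something with over 40 N, if the wrist force passes 120 N, or if a joint passes its speed limit or range.

## Robot

A 6-joint arm with a two-finger parallel gripper is mounted at the origin on a cart in front of the work surface, level with it; the furniture and walls round the work are solid. World frame = base frame: x ahead of the robot, y to its left, z up, the work surface at z = 0. Lengths are in m, angles in rad, forces in N, time in s.
With the tool pointing down it reaches from about 0.275 to 0.975 m from the base axis. Payload 8.4 kg.
Tool frame: the origin (TCP) lies midway between the tips of the shut fingers; the grasp point (between the pads) lies env.tcp_to_grasp behind it (env.tcp_to_grasp is the distance from the TCP to the grasp point, in m); z points along the fingers, y is the line along which they close (so a half turn about z gives the same grasp; the last joint's range is limited). The gripper opens to 92 mm and grips with 3 to 60 N. Pads are 20 mm wide; open, the fingers measure 128 mm over their backs; the gripper's body (75 mm by 189 mm) begins 69 mm behind the grasp point.
Start: joints at [-1.333, 0.353, 1.633, -0, 1.155, -0.002], TCP at [0.148, -0.607, 0.215] pointing down, gripper open.
Joint ranges: [-2.63, 2.63], [-0.92, 2.1], [0.06, 2.66], [-1.3, 4.44], [0, 2.69], [-3.02, 3.02]. Speed limits (rad/s): [2.22, 2.22, 2.79, 3.14, 3.14, 3.14].

## Interface

Orientations are given as a rotation vector (axis times angle).
In Python, from rig import env gives the robot as it stands. The module is installed in compiled form; this text tells all that it offers.
- The arm moves only by the shell command python3 -m jog 'ROWS' [FORCE]. ROWS is JSON, a list of rows, each a list of 5 numbers: the shift along the tool's x, y, z in m, then the turn about the tool's z in rad, then the closure, from 0 (fully open) to 1 (shut). A call has exactly 8 rows; each row shifts and turns the commanded pose from where the row before left it, along the tool's axes as they then stand; what a row does not reach is not made up. A row lasts 1/8 s, in which the tool goes at most 62.5 mm and 10.7 degrees, less where a joint would pass 70% of its speed; a pose out of reach is approached as far as the arm can. A call is refused whole if a number of a shift passes 0.0625 or a number of a turn 0.188, either way. A call with a gripper value outside its range is refused whole. The fingers move at their own pace and stop on an object; FORCE is the grip in N (left out, the last holds). Time passes only in rows, so rows that do not move let the fingers close, or fill a call up. It gives the time, the measured TCP pose, the force, the opening and the grip force at its end, in the units of the state.
- env.read_state(): the state, without advancing time (a new reading comes with each control period).
- env.get_image(name): name is "side" or "top"; returns a dict with "img" (480x640x3 uint8, red, green, blue), "mtx" (3x3 intrinsics, pixels), "extrinsics" (4x4, takes a point from camera to world coordinates). Camera axes: x right, y down, z forward; pixel columns grow to the right and rows downward; lengths in m; the calibration is good to about 2 mm. A picture is of the moment at which its call begins. There is no depth.
- env.finish_job(): hands the job in; it is judged then, once.
Trained networks look in a picture, given as the dict that the camera call returned (one of the last four; its "shot" number tells which), for a name from the list of things; names that differ only in an ending like _2 or _b are one class to them, and where a whole thing is asked for, a point or a joint stands for the part that bears it (a point fixed in the world has none). Each returns a list of dicts, best first, with "conf" (0 to 1); they miss things now and then, are a little off and sometimes report something else, mostly with a low value. They report only what shows in the picture. A call takes as long as a camera call. They do not tell look-alikes from the thing itself.
- env.spot_in(picture, label): "bbox" ([left, top, right, bottom] in pixels, round what is visible of it).
- env.landmark_of(picture, label): "uv" ([column, row] in pixels: a listed point, or the origin of a listed thing).
The state is a dict: "time": time; "joint_pos": joint angles; "qvel": joint speeds; "joint_torque": joint torques, N m; "tool_pos": TCP position; "orientation": TCP orientation; "force": force on the tool from outside, world axes, zero at the start; "torque": the same for the moment, N m; "width": finger opening in m; "grip_force": force on a finger pad.
Only numpy, scipy, OpenCV 4.12 (cv2) and the standard library are available. Lean on these libraries where they do the work, as an engineer would, in place of code of your own. Each camera call takes 0.05 s, during which the arm holds its last target. There are 200 camera calls.

## Working session

There is one attempt and no reset: what is moved stays moved. The work goes in short steps, Python scripts to look and compute and a shell command to move; the robot and the scene stay as the last step left them, time stands still between calls to the robot, and variables do not carry over. Pictures are saved under pics/ and viewed, at most 10 in all, crops included, and the job is handed in when it is done.

```bash
mkdir -p pics; cat > h.py <<'E'
import numpy as np, cv2
from rig import env
from scipy.spatial.transform import Rotation as R
def tri(obs):
    A=np.zeros((3,3));b=np.zeros(3);rs=[]
    for im,uv in obs:
        K=im["mtx"];E=np.array(im["extrinsics"]);d=E[:3,:3]@np.linalg.solve(K,[uv[0],uv[1],1]);d/=np.linalg.norm(d)
        P=np.eye(3)-np.outer(d,d);A+=P;b+=P@E[:3,3];rs.append((E[:3,3],d))
    x=np.linalg.solve(A,b);return x,[np.linalg.norm(np.cross(x-o,d)) for o,d in rs]
def proj(im,p):
    E=np.linalg.inv(im["extrinsics"]);q=im["mtx"]@(E[:3,:3]@p+E[:3,3]);return q[:2]/q[2]
def plane(im,uv,z):
    K=im["mtx"];E=np.array(im["extrinsics"]);d=E[:3,:3]@np.linalg.solve(K,[uv[0],uv[1],1]);o=E[:3,3];return o+d*(z-o[2])/d[2]
E
python3 - <<'E'
from h import *
np.set_printoptions(precision=3,suppress=True)
out=[]
for n in("side","top"):
    im=env.get_image(n);cv2.imwrite(f"pics/{n}0.png",im["img"][...,::-1])
    print(n,np.array(im["extrinsics"]).tolist(),im["mtx"][0][0])
    for l in("scoop","scoop_grip","ramp","ramp_mouth","small_ball","large_ball"):
        print(l,[(np.round(d["uv"]).tolist(),round(d["conf"],2)) for d in env.landmark_of(im,l)],[(np.round(d["bbox"]).tolist(),round(d["conf"],2)) for d in env.spot_in(im,l)])
print(env.read_state(),env.tcp_to_grasp)
E
```

```text
side [[-0.9965185650297866, -0.02564470734342347, 0.07932905228379708, 0.4604913727639216], [-0.0831764423876928, 0.37080321735446725, -0.9249792718927831, 0.8454245009141472], [-0.0056946450900893526, -0.9283573250558464, -0.3716453255894012, 0.4031977910670911], [0.0, 0.0, 0.0, 1.0]] 443.45519800224884
scoop [([316.0, 280.0], 0.75)] [([281.0, 227.0, 337.0, 274.0], 0.93)]
scoop_grip [([289.0, 241.0], 0.71)] [([282.0, 228.0, 339.0, 275.0], 0.82)]
ramp [([339.0, 346.0], 0.78)] [([257.0, 254.0, 419.0, 374.0], 0.8)]
ramp_mouth [([291.0, 292.0], 0.82)] [([254.0, 256.0, 417.0, 372.0], 0.74)]
small_ball [([356.0, 281.0], 0.55), ([318.0, 266.0], 0.41)] [([353.0, 277.0, 362.0, 284.0], 0.56)]
large_ball [([306.0, 264.0], 0.41)] [([257.0, 256.0, 421.0, 369.0], 0.62), ([300.0, 256.0, 314.0, 264.0], 0.48)]
top [[0.0060659565049562235, -0.9900158140571444, 0.1408257508002348, 0.42806096198071897], [-0.9999766330550506, -0.0064494264870696505, -0.0022667690383292843, 0.06108233784137174], [0.003152382522033603, -0.14080871001027503, -0.9900318023526705, 0.9507999080181883], [0.0, 0.0, 0.0, 1.0]] 5
[... 399 characters left out ...]
232.0, 286.0, 254.0], 0.74), ([297.0, 294.0, 311.0, 308.0], 0.52), ([317.0, 251.0, 334.0, 264.0], 0.48), ([314.0, 231.0, 342.0, 249.0], 0.29)]
large_ball [([327.0, 239.0], 0.82), ([194.0, 283.0], 0.31)] [([317.0, 230.0, 340.0, 251.0], 0.75)]
{'time': 1.3, 'joint_pos': array([-1.333,  0.353,  1.633, -0.   ,  1.155, -0.002]), 'qvel': array([ 0.001,  0.002,  0.   , -0.001, -0.   , -0.001]), 'joint_torque': array([ -0.001, -59.377, -33.456,   0.07 ,   0.016,  -0.   ]), 'tool_pos': array([ 0.148, -0.607,  0.215]), 'orientation': array([3.119, 0.376, 0.   ]), 'force': array([-0.181, -0.587, -0.12 ]), 'torque': array([-0.043, -0.026, -0.016]), 'grip_force': 0.0, 'width': 0.09203683397879502} 0.0187
```

View pics/side0.png

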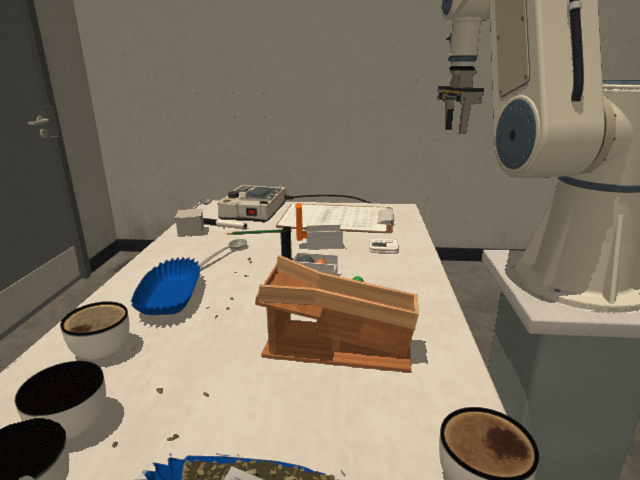

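View pics/top0.png

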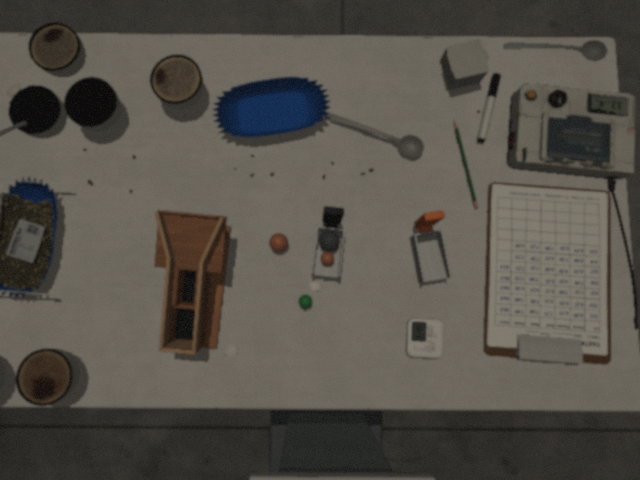

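The side view shows the black grip at (287,241), the orange scoop behind it at (325,237) and the ramp at (339,320). In the top view the black-grip scoop is at (330,245), with the large ball at (328,240) and a copper ball at (327,258). The orange-grip scoop at (430,250) is empty. The ramp is at (190,282), with its upper end towards the top of the picture.

Candidates for the small ball are copper (327,258) in the scoop, copper (278,242) loose and larger, and green (306,301). The one at (327,258) fits: it isn't green, it's the smaller copper one, and it sits in the black-grip scoop in front of the large ball. I'll confirm this in a crop.

```bash
python3 - <<'E'
from h import *
np.set_printoptions(precision=4,suppress=True)
t=env.get_image("top");s=env.get_image("side")
cv2.imwrite("pics/crop.png",np.vstack([cv2.resize(t["img"][195:315,140:360],(770,420),interpolation=3)[:,:,::-1]]))
cv2.imwrite("pics/crop2.png",cv2.resize(s["img"][210:380,240:430],(670,600),interpolation=3)[:,:,::-1])
for l in("scoop","scoop_grip","ramp","ramp_mouth","large_ball"):
    a=env.landmark_of(t,l);b=env.landmark_of(s,l)
    if a and b:
        x,r=tri([(t,a[0]["uv"]),(s,b[0]["uv"])]);print(l,a[0]["uv"],b[0]["uv"],x,r)
E
```

```text
scoop [327.2, 254.8] [313.9, 277.5] [ 0.5339  0.0256 -0.0023] [np.float64(0.0029317899534576455), np.float64(0.002931789953457701)]
scoop_grip [334.0, 212.5] [285.9, 241.3] [0.5944 0.0168 0.0733] [np.float64(0.00039635494644862994), np.float64(0.00039635494644868014)]
ramp [196.1, 283.2] [337.9, 345.0] [ 0.4781  0.2615 -0.0012] [np.float64(0.00013050629583657517), np.float64(0.00013050629583655506)]
ramp_mouth [186.9, 235.0] [290.7, 287.9] [0.5509 0.2591 0.0949] [np.float64(0.0007479223321487298), np.float64(0.0007479223321485833)]
large_ball [328.9, 243.6] [305.9, 265.5] [0.5507 0.0236 0.0234] [np.float64(0.002542347645783711), np.float64(0.0025423476457839085)]
```

View pics/crop.png

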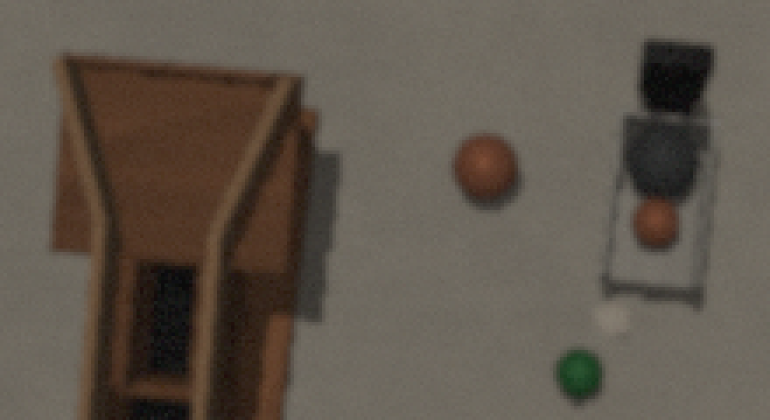

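View pics/crop2.png

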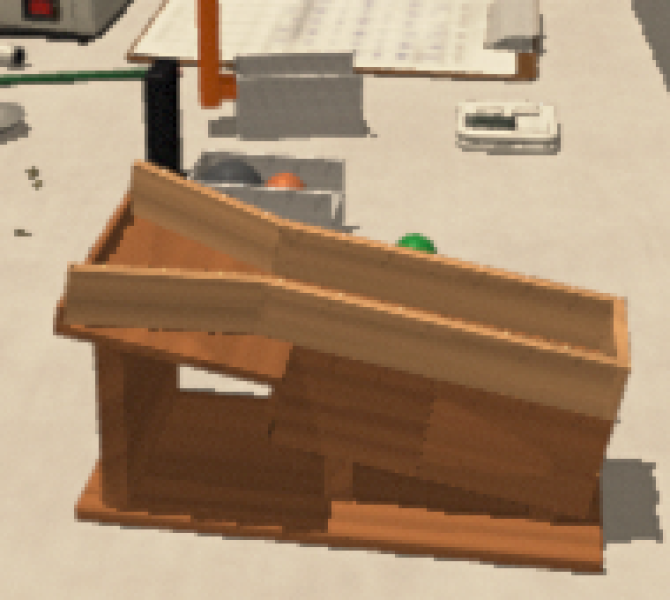

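Confirmed: the smaller copper ball sits ahead of the steel ball in the black-grip scoop. The moves have no tilt axis, so I plan to pinch the grip across its 34 mm width, with the fingers closing along the scoop's y. Then I can let the scoop droop about the pad axis by lowering the grip force. First I need the yaws.

```bash
python3 - <<'E'
from h import *
np.set_printoptions(precision=4,suppress=True)
t=env.get_image("top");s=env.get_image("side")
c=lambda x,y:(140+x/3.5-.36,195+y/3.5-.36)
def seg(n,a,b,z,za=None):
    A=plane(t,c(*a),z);B=plane(t,c(*b),za or z);d=B-A;print(n,A[:2],B[:2],"len",np.hypot(*d[:2]),"ang",np.degrees(np.arctan2(d[1],d[0])))
seg("grip top rear L->R",(645,42),(713,47),.105)
seg("spout L->R z.045",(605,292),(702,303),.045)
seg("tray left side front->back",(605,280),(627,117),.045)
seg("tray right",(702,290),(713,150),.045)
# ramp
T=np.tan(np.radians(10));f=lambda x:.08+x*T
seg("head L->R",(62,58),(300,78),f(.11)+.025)
seg("left cheek corner L->R at x=20",(107,213),(218,228),f(.02)+.025)
for n in range(3):
    m=[env.landmark_of(t,l) for l in("scoop_grip","scoop","ramp_mouth","ramp")]
    print([plane(t,q[0]["uv"],z)[:2] if q else None for q,z in zip(m,(.08,0,.092,0))])
    m=[env.landmark_of(s,l) for l in("scoop_grip","scoop","ramp_mouth","ramp")]
    print(" side",[plane(s,q[0]["uv"],z)[:2] if q else None for q,z in zip(m,(.08,0,.092,0))])
    if n<2: t=env.get_image("top");s=env.get_image("side")
x,r=tri([(t,c(679,44)),(s,(240+165/3.526,210+62/3.526))]);print("grip top",x,r)
st=env.read_state();M=R.from_rotvec(st["orientation"]).as_matrix();print(M,st["time"])
E
```

```text
grip top rear L->R [0.5984 0.0349] [0.5963 0.0032] len 0.031814557883470394 ang -93.89949190941992
spout L->R z.045 [0.4855 0.0524] [0.4805 0.0049] len 0.04783114303967627 ang -96.10483028323169
tray left side front->back [0.4914 0.0525] [0.5725 0.0419] len 0.08174845580499722 ang -7.393850770030709
tray right [0.4868 0.0049] [ 0.5562 -0.0008] len 0.069615136705698 ang -4.625426537787842
head L->R [0.5853 0.3008] [0.5768 0.1923] len 0.10884525579395582 ang -94.49090403586213
left cheek corner L->R at x=20 [0.5162 0.2815] [0.5097 0.2304] len 0.05150187040076092 ang -97.33580415611719
[array([0.5939, 0.0219]), array([0.5318, 0.0234]), array([0.5512, 0.2572]), array([0.4759, 0.2624])]
 side [array([0.5866, 0.0214]), array([0.535 , 0.0296]), None, array([0.4806, 0.2628])]
[array([0.5953, 0.0164]), array([0.5313, 0.0228]), array([0.5507, 0.253 ]), array([0.4775, 0.2689])]
 side [array([0.5953, 0.0152]), array([0.5289, 0.0343]), array([0.5536, 0.2532]), array([0.4734, 0.2652])]
[array([0.5922, 0.0179]), None, array([0.5514, 0.26  ]), array([0.4837, 0.2751])]
 side [array([0.5907, 0.0189]), array([0.5312, 0.0426]), array([0.5535, 0.2552]), array([0.4771, 0.2626])]
grip top [0.5943 0.0188 0.1041] [np.float64(0.003379285147239302), np.float64(0.003379285147239091)]
[[ 0.9714  0.2375 -0.    ]
 [ 0.2375 -0.9714  0.0001]
 [-0.     -0.0001 -1.    ]] 3.4
```

```bash
python3 -m jog '[[0,0,0,0.17,0],[0,0,0,0.17,0],[0.024,-0.042,0,0,0],[0.024,-0.042,0,0,0],[0.024,-0.042,0,0,0],[0.024,-0.042,0,0,0],[0.024,-0.042,0,0,0],[0.024,-0.042,0,0,0]]' 60
python3 -m jog '[[0.024,-0.042,0,0,0],[0.024,-0.042,0,0,0],[0.024,-0.042,0,0,0],[0.024,-0.042,0,0,0],[0.024,-0.042,0,0,0],[0.024,-0.042,0,0,0],[0.024,-0.042,0,0,0],[0.024,-0.042,0,0,0]]'
```

```text
time: 4.4
tool_pos: [0.3177, -0.3696, 0.2148]
orientation: [3.137, -0.158, 0.001]
force: [0.6, -0.7, 0.7]
width: 0.0919
grip_force: 0.0
time: 5.4
tool_pos: [0.5425, -0.0542, 0.2148]
orientation: [3.138, -0.157, 0.001]
force: [0.3, -0.4, 0.3]
width: 0.0923
grip_force: 0.0
```

```bash
python3 -m jog '[[0.021,-0.0385,0,0,0],[0.021,-0.0385,0,0,0],[0,0,0.045,0,0],[0,0,0.045,0,0],[0,0,0,0,0],[0,0,0,0,0],[0,0,0,0,0],[0,0,0,0,0]]'
python3 - <<'E'
from h import *
t=env.get_image("top");s=env.get_image("side")
cv2.imwrite("pics/g1.png",np.hstack([cv2.resize(t["img"][170:300,265:395],(400,400),interpolation=3),cv2.resize(s["img"][160:290,240:370],(400,400),interpolation=3)])[:,:,::-1])
E
```

```text
time: 6.4
tool_pos: [0.592, 0.0166, 0.1261]
orientation: [-3.137, 0.158, -0.004]
force: [-0.6, 0.4, 1.0]
width: 0.0919
grip_force: 0.0
```

View pics/g1.png

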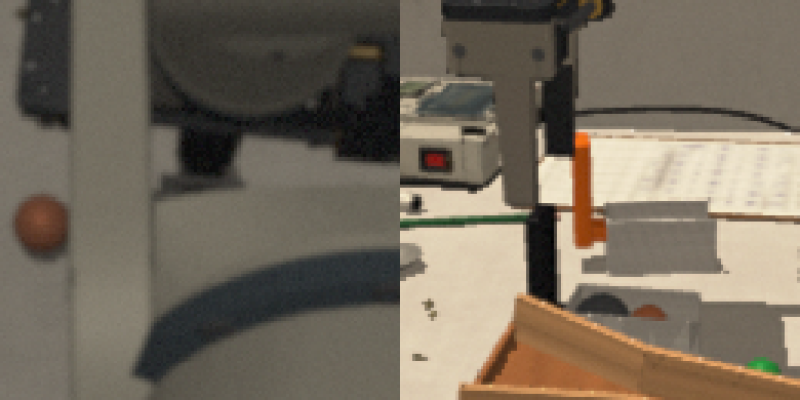

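The side half shows the near finger tip at (522,205) and the far one at (560,155). The black grip's top is midway between them at (541,210), so the fingers straddle it in line. I'll descend and close.

```bash
python3 -m jog '[[0,-0.002,0.02,0,0],[0,0,0.02,0,0],[0,0,0.015,0,0],[0,0,0.009,0,0],[0,0,0,0,0.3],[0,0,0,0,0.5],[0,0,0,0,0.6],[0,0,0,0,0.7]]' 60
python3 -m jog '[[0,0,0,0,0.8],[0,0,0,0,0.9],[0,0,0,0,1],[0,0,0,0,1],[0,0,0,0,1],[0,0,-0.003,0,1],[0,0,-0.005,0,1],[0,0,-0.005,0,1]]' 60
```

```text
time: 7.5
tool_pos: [0.5915, 0.0187, 0.061]
orientation: [-3.138, 0.157, -0.001]
force: [0.1, 0.1, 0.3]
width: 0.0539
grip_force: 0.0
time: 8.5
tool_pos: [0.5912, 0.0187, 0.0739]
orientation: [3.138, -0.157, -0.0]
force: [-0.3, -0.4, -1.8]
width: 0.0337
grip_force: 60.0
```

```bash
python3 -m jog '[[0,0,-0.01,0,1],[0,0,-0.02,0,1],[0,0,-0.025,0,1],[0,0,-0.025,0,1],[0,0,-0.025,0,1],[0,0,-0.02,0,1],[0,0,-0.013,0,1],[0,0,-0.006,0,1]]' 60
python3 -m jog '[[0,-0.006,0,0,1],[0,-0.012,0,0,1],[-0.001,-0.018,0,0,1],[-0.001,-0.022,0,0,1],[-0.001,-0.025,0,0,1],[-0.001,-0.025,0,0,1],[-0.001,-0.025,0,0,1],[0,-0.025,0,0,1]]'
python3 -m jog '[[0,-0.022,0,0,1],[0,-0.018,0,0,1],[0,-0.014,0,0,1],[0,-0.01,0,0,1],[0,-0.006,0,0,1],[0,-0.002,0,0,1],[0,0,0,0,1],[0,0,0,0,1]]'
python3 - <<'E'
from h import *
t=env.get_image("top");s=env.get_image("side")
for im in(t,s):
    for l in("ramp_mouth","scoop_grip","small_ball","large_ball"): print(l,[(np.round(d["uv"],1),round(d["conf"],2)) for d in env.landmark_of(im,l)][:2])
cv2.imwrite("pics/r1.png",np.hstack([cv2.resize(t["img"][170:360,110:300],(400,400),interpolation=3),cv2.resize(s["img"][140:380,210:450],(400,400),interpolation=3)])[:,:,::-1])
E
```

```text
time: 9.5
tool_pos: [0.5914, 0.0187, 0.2184]
orientation: [-3.138, 0.157, -0.001]
force: [0.6, 0.2, -1.1]
width: 0.0337
grip_force: 60.0
time: 10.5
tool_pos: [0.6018, 0.1788, 0.2173]
orientation: [-3.138, 0.156, 0.001]
force: [0.5, 0.3, -2.2]
width: 0.0338
grip_force: 60.0
time: 11.5
tool_pos: [0.6093, 0.2477, 0.2176]
orientation: [3.138, -0.158, -0.0]
force: [-0.4, -0.6, -2.2]
width: 0.0337
grip_force: 60.0
ramp_mouth []
scoop_grip []
small_ball [(array([276.6, 240.8]), 0.53), (array([303.1, 299.6]), 0.53)]
large_ball []
ramp_mouth [(array([291.4, 288.2]), 0.78)]
scoop_grip [(array([246.6, 193.5]), 0.83)]
small_ball [(array([355. , 279.6]), 0.62), (array([297.8, 228.2]), 0.4)]
large_ball [(array([275.8, 230.1]), 0.73)]
```

View pics/r1.png

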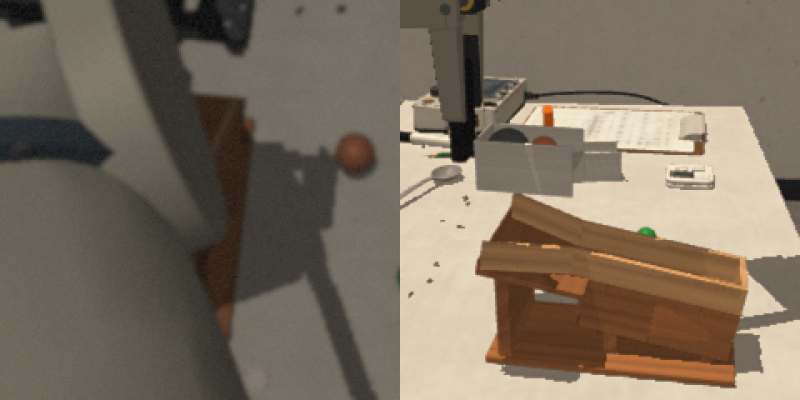

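The scoop hangs level above the ramp head: the side half shows the tray at (530,160) with both balls in it. Next I lower the grip force in steps and estimate the tilt from the side camera.

```bash
cat > tilt.py <<'E'
from h import *
from scipy.optimize import minimize_scalar
s=env.get_image("side");st=env.read_state();g=st["tool_pos"]+[0,0,env.tcp_to_grasp]
yaw=-.1;ex=np.array([np.cos(yaw),np.sin(yaw),0])
def pt(th,x,z): # scoop coordinates -> world, spout-down tilt th about the grip point
    a,b=x-.06,z-.08;return g+ex*(a*np.cos(th)-b*np.sin(th))+np.array([0,0,a*np.sin(th)+b*np.cos(th)])
l=env.landmark_of(s,"scoop");b=env.spot_in(s,"scoop")
for d in l[:1]:
    r=minimize_scalar(lambda th:np.sum((proj(s,pt(th,0,0))-d["uv"])**2),bounds=(-.5,1.6),method="bounded")
    print("tilt deg",np.degrees(r.x),"res px",r.fun**.5,"conf",d["conf"])
print("bbox",b[0]["bbox"] if b else None)
for n in("small_ball","large_ball"): print(n,[(np.round(d["uv"]).tolist(),round(d["conf"],2)) for d in env.landmark_of(s,n)])
E
python3 tilt.py
for i in 1; do python3 -m jog '[[0,0,0,0,1],[0,0,0,0,1],[0,0,0,0,1],[0,0,0,0,1],[0,0,0,0,1],[0,0,0,0,1],[0,0,0,0,1],[0,0,0,0,1]]' 20; done; python3 tilt.py
```

```text
tilt deg 1.5539289497304096 res px 4.668227888524603 conf 0.61
bbox [239.1, 173.1, 323.1, 259.0]
small_ball [([356.0, 280.0], 0.55), ([295.0, 232.0], 0.54)]
large_ball [([278.0, 227.0], 0.72)]
time: 13.25
tool_pos: [0.6093, 0.2481, 0.2176]
orientation: [3.138, -0.157, -0.0]
force: [0.9, -0.7, -2.1]
width: 0.034
grip_force: 20.0
tilt deg 1.7933958370577938 res px 0.7603775790275107 conf 0.68
bbox [240.0, 175.5, 321.6, 259.2]
small_ball [([358.0, 284.0], 0.59), ([295.0, 230.0], 0.39)]
large_ball [([277.0, 230.0], 0.69)]
```

```bash
python3 -m jog '[[0,0,0,0,1],[0,0,0,0,1],[0,0,0,0,1],[0,0,0,0,1],[0,0,0,0,1],[0,0,0,0,1],[0,0,0,0,1],[0,0,0,0,1]]' 11; python3 tilt.py
```

```text
time: 14.5
tool_pos: [0.6093, 0.2481, 0.2176]
orientation: [-3.138, 0.157, 0.0]
force: [-0.0, 0.2, -1.5]
width: 0.0344
grip_force: 11.0
tilt deg 3.703131293392908 res px 0.7933025299114806 conf 0.59
bbox [240.5, 175.6, 320.1, 257.6]
small_ball [([276.0, 229.0], 0.66), ([295.0, 232.0], 0.55), ([357.0, 283.0], 0.44)]
large_ball [([275.0, 228.0], 0.61)]
```

```bash
python3 -m jog '[[0,0,0,0,1],[0,0,0,0,1],[0,0,0,0,1],[0,0,0,0,1],[0,0,0,0,1],[0,0,0,0,1],[0,0,0,0,1],[0,0,0,0,1]]' 8; python3 tilt.py
```

```text
time: 15.75
tool_pos: [0.6093, 0.2481, 0.2176]
orientation: [3.138, -0.157, -0.0]
force: [-0.6, 0.6, -1.7]
width: 0.0341
grip_force: 8.0
tilt deg 4.177471482394576 res px 0.2912077420647855 conf 0.66
bbox [240.4, 179.4, 322.6, 257.3]
small_ball [([358.0, 279.0], 0.51), ([293.0, 231.0], 0.49)]
large_ball [([279.0, 228.0], 0.52), ([294.0, 230.0], 0.31)]
```

```bash
python3 -m jog '[[0,0,0,0,1],[0,0,0,0,1],[0,0,0,0,1],[0,0,0,0,1],[0,0,0,0,1],[0,0,0,0,1],[0,0,0,0,1],[0,0,0,0,1]]' 6; python3 tilt.py
```

```text
time: 17.0
tool_pos: [0.6093, 0.2481, 0.2176]
orientation: [-3.138, 0.157, 0.0]
force: [-0.4, -0.4, -1.9]
width: 0.034
grip_force: 6.0
tilt deg 1.7567507850443866 res px 0.649631607602222 conf 0.9
bbox [242.2, 179.5, 320.4, 257.4]
small_ball [([288.0, 252.0], 0.65), ([294.0, 231.0], 0.61), ([357.0, 286.0], 0.52)]
large_ball [([276.0, 232.0], 0.69)]
```

```bash
python3 -m jog '[[0,0,0,0,1],[0,0,0,0,1],[0,0,0,0,1],[0,0,0,0,1],[0,0,0,0,1],[0,0,0,0,1],[0,0,0,0,1],[0,0,0,0,1]]' 4.5; python3 tilt.py
```

```text
time: 18.25
tool_pos: [0.6093, 0.2481, 0.2176]
orientation: [3.138, -0.157, 0.0]
force: [0.1, 0.4, -3.1]
width: 0.0338
grip_force: 4.5
tilt deg 3.5301543477954964 res px 1.4664174191775008 conf 0.59
bbox [240.7, 177.7, 317.5, 264.6]
small_ball [([292.0, 234.0], 0.63), ([355.0, 284.0], 0.6)]
large_ball [([276.0, 231.0], 0.6)]
```

```bash
python3 -m jog '[[0,0,0,0,1],[0,0,0,0,1],[0,0,0,0,1],[0,0,0,0,1],[0,0,0,0,1],[0,0,0,0,1],[0,0,0,0,1],[0,0,0,0,1]]' 3.6; python3 tilt.py
python3 - <<'E'
from h import *
s=env.get_image("side")
cv2.imwrite("pics/r2.png",cv2.resize(s["img"][140:380,210:450],(500,500),interpolation=3)[:,:,::-1])
E
```

```text
time: 19.5
tool_pos: [0.6093, 0.2481, 0.2176]
orientation: [3.138, -0.157, 0.0]
force: [0.5, 0.5, -2.4]
width: 0.0336
grip_force: 3.6
tilt deg 14.656194698835087 res px 3.34417109934037 conf 0.8
bbox [230.3, 177.4, 311.3, 270.4]
small_ball [([285.0, 243.0], 0.63), ([354.0, 282.0], 0.38)]
large_ball [([267.0, 235.0], 0.71), ([275.0, 260.0], 0.29)]
```

View pics/r2.png

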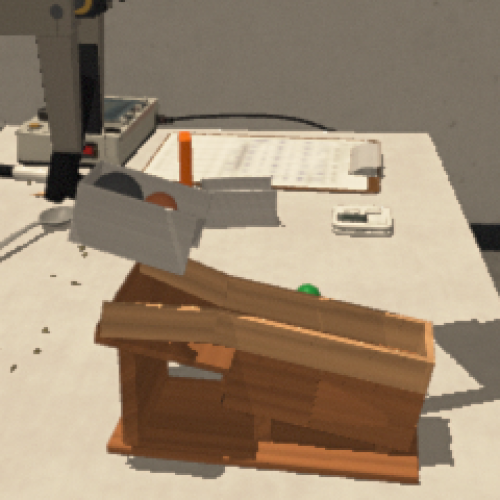

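The scoop has tilted about 15° (tray bottom edge from (72,233) to (187,272)) with both balls still at the back. I'll tighten, shift the scoop a little uphill and lower, then loosen again.

```bash
python3 -m jog '[[0,0,0,0,1],[0.002,0,0.001,0,1],[0.004,0,0.003,0,1],[0.003,0,0.002,0,1],[0.001,0,0.001,0,1],[0,0,0,0,1],[0,0,0,0,1],[0,0,0,0,1]]' 10
python3 -m jog '[[0,0,0,0,1],[0,0,0,0,1],[0,0,0,0,1],[0,0,0,0,1],[0,0,0,0,1],[0,0,0,0,1],[0,0,0,0,1],[0,0,0,0,1]]' 3.3; python3 tilt.py
```

```text
time: 20.8
tool_pos: [0.6192, 0.2471, 0.2107]
orientation: [-3.138, 0.157, -0.0]
force: [-0.8, -1.0, -2.0]
width: 0.0337
grip_force: 10.0
time: 21.8
tool_pos: [0.6192, 0.2471, 0.2106]
orientation: [-3.138, 0.157, 0.0]
force: [-0.3, -0.3, -1.7]
width: 0.0338
grip_force: 3.3
tilt deg 16.30976696806176 res px 1.0333579651470528 conf 0.69
bbox [227.8, 183.5, 305.1, 275.3]
small_ball [([280.0, 244.0], 0.59), ([352.0, 286.0], 0.51)]
large_ball [([261.0, 240.0], 0.45)]
```

```bash
python3 -m jog '[[0,0,0,0,1],[0,0,0,0,1],[0,0,0,0,1],[0,0,0,0,1],[0,0,0,0,1],[0,0,0,0,1],[0,0,0,0,1],[0,0,0,0,1]]' 3; python3 tilt.py
```

```text
time: 23.05
tool_pos: [0.6192, 0.2471, 0.2106]
orientation: [3.138, -0.157, -0.0]
force: [0.5, 0.5, -1.7]
width: 0.034
grip_force: 3.0
tilt deg 18.71409371165216 res px 1.6581852513397728 conf 0.74
bbox [224.7, 180.9, 305.8, 276.6]
small_ball [([357.0, 280.0], 0.39)]
large_ball [([259.0, 237.0], 0.52), ([239.0, 202.0], 0.39)]
```

```bash
python3 -m jog '[[0,0,-0.01,0,1],[0,0,0.01,0,1],[0,0,-0.012,0,1],[0,0,0.012,0,1],[0,0,-0.012,0,1],[0,0,0.012,0,1],[0,0,0,0,1],[0,0,0,0,1]]' 3; python3 tilt.py
```

```text
time: 24.3
tool_pos: [0.6191, 0.247, 0.2102]
orientation: [3.137, -0.157, -0.001]
force: [1.6, 0.2, -1.0]
width: 0.034
grip_force: 3.0
tilt deg 33.88967053879931 res px 2.7862558745470793 conf 0.96
bbox [212.0, 183.9, 290.9, 283.8]
small_ball [([356.0, 282.0], 0.52), ([328.0, 286.0], 0.19)]
large_ball [([331.0, 286.0], 0.9)]
```

```bash
python3 - <<'E'
from h import *
s=env.get_image("side")
print([(np.round(d["uv"]).tolist(),round(d["conf"],2)) for n in("small_ball","large_ball") for d in env.landmark_of(s,n)])
cv2.imwrite("pics/r3.png",cv2.resize(s["img"][140:380,210:450],(600,600),interpolation=3)[:,:,::-1])
E
```

```text
[([356.0, 281.0], 0.57), ([358.0, 297.0], 0.57)]
```

View pics/r3.png

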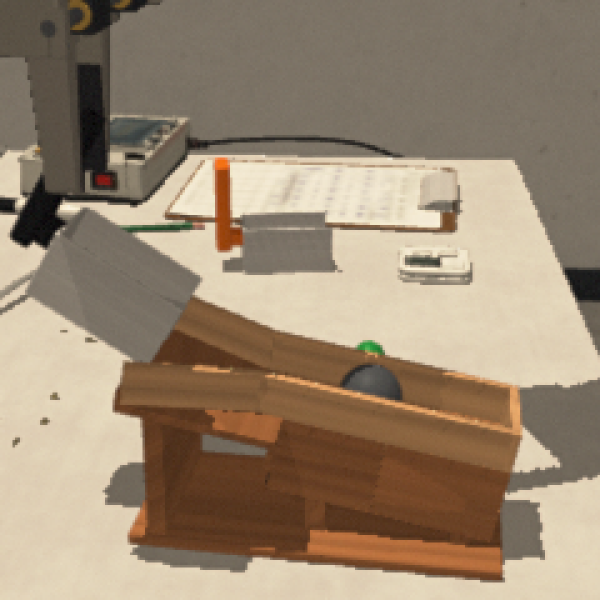

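The large ball, at (371,385) in this crop, is rolling towards the lower hole and the scoop is empty. I'll tighten, lift clear and carry the scoop back to its free spot.

```bash
python3 -m jog '[[0,0,0,0,1],[0,0,-0.02,0,1],[0,0,-0.03,0,1],[0,0,-0.01,0,1],[-0.008,0.03,0,0,1],[-0.012,0.04,0,0,1],[-0.012,0.04,0,0,1],[-0.012,0.04,0,0,1]]' 30
python3 -m jog '[[-0.012,0.04,0,0,1],[-0.01,0.03,0,0,1],[0,0.01,0,0,1],[0,0,0.025,0,1],[0,0,0.03,0,1],[0,0,0.03,0,1],[0,0,0,0,1],[0,0,0,0,1]]' 30
python3 tilt.py
python3 - <<'E'
from h import *
t=env.get_image("top")
print([(n,np.round(d["uv"]).tolist(),round(d["conf"],2)) for n in("small_ball","large_ball") for d in env.landmark_of(t,n)])
s=env.get_image("side")
cv2.imwrite("pics/r4.png",np.hstack([cv2.resize(t["img"][190:370,110:290],(400,400),interpolation=3),cv2.resize(s["img"][160:380,210:430],(400,400),interpolation=3)])[:,:,::-1])
E
```

```text
time: 25.7
tool_pos: [0.5598, 0.1011, 0.2707]
orientation: [3.138, -0.157, 0.0]
force: [1.0, -0.3, -1.2]
width: 0.0339
grip_force: 30.0
time: 26.7
tool_pos: [0.5315, 0.0252, 0.1866]
orientation: [-3.137, 0.157, -0.002]
force: [0.1, -0.2, -0.6]
width: 0.0338
grip_force: 30.0
tilt deg 31.130392890209826 res px 6.073845924328902 conf 0.77
bbox [294.8, 170.4, 348.7, 243.5]
small_ball [([354.0, 281.0], 0.55)]
large_ball []
[('small_ball', [184.0, 297.0], 0.71), ('small_ball', [304.0, 298.0], 0.65), ('large_ball', [183.0, 331.0], 0.63)]
```

View pics/r4.png

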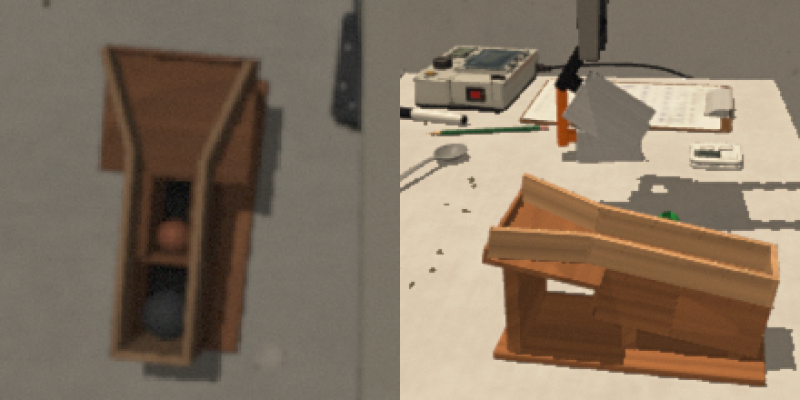

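The top half shows the copper ball in the upper hole at (172,235) and the dark ball in the lower hole at (165,315). Next I lower the tilted scoop until its spout touches, then follow an arc that levels it on the table with a light grip.

```bash
python3 -m jog '[[0,0,0.025,0,1],[0,0,0.03,0,1],[0,0,0.018,0,1],[0,0,0.005,0,1],[0,0,0,0,1],[0,0,0,0,1],[0,0,0,0,1],[0,0,0,0,1]]' 8
python3 -m jog '[[0.005,0,0.004,0,1],[0.009,0,0.003,0,1],[0.009,0,0.004,0,1],[0.008,0,0.005,0,1],[0.008,0,0.005,0,1],[0.008,0,0.006,0,1],[0.007,0,0.006,0,1],[0.007,0,0.007,0,1]]' 5
python3 -m jog '[[0.003,0,0.005,0,1],[0,0,0.003,0,1],[0,0,0,0,1],[0,0,0,0,1],[0,0,0,0,1],[0,0,0,0,1],[0,0,0,0,1],[0,0,0,0,1]]' 3
python3 tilt.py
python3 - <<'E'
from h import *
s=env.get_image("side")
cv2.imwrite("pics/r5.png",cv2.resize(s["img"][180:300,240:400],(640,480),interpolation=3)[:,:,::-1])
E
```

```text
time: 28.15
tool_pos: [0.5308, 0.0249, 0.108]
orientation: [-3.138, 0.157, -0.001]
force: [0.3, 0.8, -0.6]
width: 0.034
grip_force: 8.0
time: 29.15
tool_pos: [0.5916, 0.0187, 0.067]
orientation: [3.138, -0.157, -0.001]
force: [-0.1, 0.0, 0.2]
width: 0.0337
grip_force: 5.0
time: 30.15
tool_pos: [0.594, 0.0184, 0.0596]
orientation: [3.138, -0.157, -0.001]
force: [0.8, -0.0, 0.5]
width: 0.034
grip_force: 3.0
tilt deg 0.10020916697634884 res px 0.4664342930280485 conf 0.87
bbox [285.6, 253.9, 334.4, 273.2]
small_ball [([356.0, 283.0], 0.53), ([315.0, 282.0], 0.21)]
large_ball []
```

View pics/r5.png

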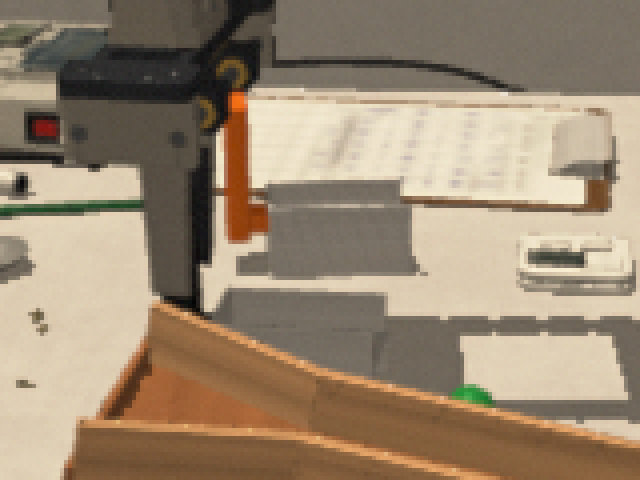

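The scoop stands level, with its tray at (305,325) in the crop. I'll open the fingers and lift off.

```bash
python3 -m jog '[[0,0,0,0,0.8],[0,0,0,0,0.5],[0,0,0,0,0.2],[0,0,0,0,0],[0,0,0,0,0],[0,0,0,0,0],[0,0,-0.01,0,0],[0,0,-0.02,0,0]]'
python3 -m jog '[[0,0,-0.03,0,0],[0,0,-0.04,0,0],[0,0,-0.04,0,0],[0,0,-0.03,0,0],[0,0.05,0,0,0],[0,0.05,0,0,0],[0,0.05,0,0,0],[0,0.05,0,0,0]]'
python3 -m jog '[[0,0.05,0,0,0],[0,0.03,0,0,0],[0,0,0,0,0],[0,0,0,0,0],[0,0,0,0,0],[0,0,0,0,0],[0,0,0,0,0],[0,0,0,0,0]]'
python3 - <<'E'
from h import *
np.set_printoptions(precision=4,suppress=True)
t=env.get_image("top");s=env.get_image("side")
for l in("scoop","scoop_grip"):
    a=env.landmark_of(t,l);b=env.landmark_of(s,l)
    if a and b:print(l,*tri([(t,a[0]["uv"]),(s,b[0]["uv"])]))
print([(n,np.round(d["uv"]).tolist(),round(d["conf"],2)) for n in("small_ball","large_ball") for d in env.landmark_of(t,n)])
E
```

```text
time: 31.45
tool_pos: [0.5937, 0.0184, 0.0898]
orientation: [3.138, -0.157, -0.002]
force: [0.1, 0.0, 0.1]
width: 0.0918
grip_force: 0.0
time: 32.45
tool_pos: [0.574, -0.1821, 0.2305]
orientation: [3.137, -0.157, 0.001]
force: [1.6, 0.8, -0.1]
width: 0.0919
grip_force: 0.0
time: 33.45
tool_pos: [0.5663, -0.2599, 0.2296]
orientation: [-3.138, 0.157, -0.0]
force: [-1.0, -0.9, -0.4]
width: 0.0916
grip_force: 0.0
scoop [0.5313 0.0295 0.0006] [np.float64(0.0041689466908041125), np.float64(0.004168946690804063)]
scoop_grip [0.594  0.0142 0.0791] [np.float64(0.0002499525651108095), np.float64(0.00024995256511095175)]
[('small_ball', [186.0, 298.0], 0.63), ('small_ball', [305.0, 300.0], 0.56), ('large_ball', [184.0, 331.0], 0.83)]
```

```bash
python3 - <<'E'
from h import *
t=env.get_image("top")["img"];a=cv2.imread("pics/top0.png")[...,::-1]
for i in(a,t):
    h=cv2.cvtColor(np.ascontiguousarray(i),cv2.COLOR_RGB2HSV);m=((h[...,0]<12)&(h[...,1]>110)&(h[...,2]>60)).astype(np.uint8)
    n,_,st,c=cv2.connectedComponentsWithStats(m);print([(c[k].round().tolist(),int(st[k,4])) for k in range(1,n) if st[k,4]>25])
    print(i[242,278],i[258,327])
E
```

```text
[([433.0, 216.0], 181), ([185.0, 223.0], 36), ([172.0, 221.0], 33), ([201.0, 223.0], 29), ([205.0, 231.0], 38), ([426.0, 228.0], 67), ([174.0, 237.0], 108), ([193.0, 241.0], 133), ([278.0, 242.0], 214), ([218.0, 260.0], 93), ([160.0, 252.0], 30), ([180.0, 256.0], 42), ([327.0, 258.0], 115), ([185.0, 263.0], 37), ([218.0, 296.0], 29), ([215.0, 309.0], 27), ([214.0, 326.0], 27), ([211.0, 341.0], 27)]
[114  72  50] [112  70  50]
[([433.0, 216.0], 183), ([168.0, 218.0], 47), ([201.0, 225.0], 190), ([185.0, 223.0], 46), ([425.0, 228.0], 71), ([171.0, 229.0], 39), ([199.0, 239.0], 65), ([176.0, 239.0], 28), ([278.0, 242.0], 210), ([219.0, 248.0], 65), ([160.0, 247.0], 26), ([184.0, 253.0], 117), ([219.0, 268.0], 33), ([174.0, 295.0], 38), ([187.0, 296.0], 172), ([217.0, 306.0], 37), ([214.0, 327.0], 37)]
[118  72  50] [117 111 103]
```

The loose look-alike ball hasn't moved, both balls are in their holes, and the scoop is empty, upright and released.

```bash
python3 -c "
from rig import env
print(env.finish_job())"
```

```text
the job is handed in; nothing more can be done
None
```

Job handed in at about 34 s: the small ball is in the upper hole and the large ball in the lower one, and the empty black-grip scoop stands upright on the table, released.

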